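# Function-test the stop button of the binding drill station

### The arm

A 6-joint arm with a two-finger parallel gripper is mounted at the origin on the work surface. World frame = base frame: x ahead of the robot, y to its left, z up, the work surface at z = 0. Lengths are in m, angles in rad, forces in N, time in s.
With the tool pointing down it reaches from about 0.375 to 0.975 m from the base axis. Payload 3.8 kg.
Tool frame: the origin (TCP) lies on the centre line of the jaws, within the pads' length; the fingertips stand 25 mm ahead of it and the grasp point (between the pads) lies 6 mm ahead of it; z points along the fingers, y is the line along which they close (so a half turn about z gives the same grasp; the last joint's range is limited). The gripper opens to 85 mm and grips with 20 to 120 N. Pads are 22 mm wide; open, the fingers measure 114 mm over their backs; the gripper's body (76 mm by 85 mm) begins 54 mm behind the grasp point. The pads swing forward as they close: fully open they stand 13 mm farther back than shut.
Start: joints at [-1.137, 0.264, 1.604, -0, 1.274, -0.037], TCP at [0.306, -0.602, 0.256] pointing down, gripper open.
Joint ranges: [-2.63, 2.63], [-0.94, 2.18], [0.31, 2.57], [-1.31, 4.45], [0, 2.66], [-2.55, 2.55]. Speed limits (rad/s): [2.57, 2.57, 3.14, 3.14, 3.14, 3.14].

### API

Orientations are given as a rotation vector (axis times angle).
In Python, from workcell import bot gives the robot as it stands. The module is installed in compiled form; this text tells all that it offers.
- The arm moves only by the tool play_rows, never from a script. Its argument "commands" is a list that holds one entry, the list of rows, each a list of 7 numbers: the shift along the tool's x, y, z as a fraction of full scale, then the turn, a rotation vector about the tool's x, y, z as a fraction of full scale, then the closure, from -1 (fully open) to 1 (shut). A call has 1 to 8 rows; each row is the pose to reach, as a shift and turn from the pose commanded when the call began, along the tool's axes at that moment, turning the shorter way round; what a row does not reach only later rows make up. Full scale, the value 1, is 60 cm for a shift and 180 degrees for a turn. A row lasts 1/10 s, in which the tool goes at most 50 mm and 8.59 degrees, less where a joint would pass 70% of its speed; a pose out of reach is approached as far as the arm can. A call with a number of a shift or a turn outside -1 to 1 is refused whole. A call with a gripper value outside its range is refused whole. The fingers move at their own pace and stop on an object; "force" is the grip in N (left out, the last holds). Time passes only in rows, so rows that repeat a pose let the fingers close. It gives the time, the measured TCP pose, the force, the opening and the grip force at its end, in the units of the state.
- bot.read_state(): the state, without advancing time (a new reading comes with each control period).
- bot.read_camera(name): name is "side" or "top" or "wrist"; returns the picture (400x640x3 uint8, blue, green, red); there is no depth.
- bot.camera_params(name): a dict with "fov_y" (degrees; the focal length in pixels is half the picture's height over the tangent of half this angle, whatever the lens; pixels are square), "cx", "cy" (the principal point, pixels), "D" ([k1, k2, p1, p2, k3] as OpenCV has them; the pictures are not rectified), "rvec" (rotation vector, rad) and "tvec" (3), from world to camera coordinates, as OpenCV has them. Camera axes: x right, y down, z forward; pixel columns grow to the right and rows downward; lengths in m; the calibration is good to about 2 mm. A picture is of the moment at which its call begins: read the wrist's pose just before it. camera_params takes no time and is no camera call; for the wrist camera it gives the pose at the moment of the call.
- bot.finish_job(): hands the job in; it is judged then, once.
The state is a dict: "time": time; "q": joint angles; "joint_vel": joint speeds; "joint_torque": joint torques, N m; "tool_pos": TCP position; "tcp_rot": TCP orientation; "wrist_force": force on the tool from outside, world axes, zero at the start; "torque": the same for the moment, N m; "width": opening from 0.0 (shut) to 1.0 (fully open); "grip_force": force on a finger pad.
Only numpy, scipy, OpenCV 4.12 (cv2) and the standard library are available. Lean on these libraries where they do the work, as an engineer would, in place of code of your own. Each camera call takes 0.05 s, during which the arm holds its last target. There are 200 camera calls.

### The job

Before the first binding is drilled today, test the drill station's stop: push the red mushroom button on the yellow box all the way down until it latches, then turn its red head clockwise (seen from above) as far as it goes and let go, so that it pops back up. Do not press the black mushroom button on the grey box, which works the ski clamp.

Things in the scene. Friction and masses are not known exactly. Their poses are not given: they have to be found in the camera images.
- stop_top (a point): Centre of the red head's flat top, z up; moves with the head. Head: upright cylinder 42 mm wide, 24 mm tall, over a fixed yellow box 80 x 80 x 55 mm with a black collar (top 61 mm above the bench). Button up: top face 102 mm above the bench, 17 mm gap below the head. Pinch across any diameter. A same-sized black head on a grey box is at least 150 mm away, on either side.
- stop_push (a joint): How far the red head is pushed straight down, m: 0 = up, 0.013 = hard stop at the bottom. Resists with 2 to 10 N, clicks past a latch half-way and, pushed to the bottom with the head unturned, stays down by itself at about 0.010. A spring lifts it back to 0 once the head has been turned and released; while pinched it may stay down.
- stop_turn (a joint): How far the red head is turned about its upright axis, rad: 0 at the start, growing clockwise seen from above, to a stop at 0.9. The latch lets go between 0.3 and 0.4. Light friction (0.03 N m): the head stays at the angle where it is left. A turned head does not latch.
- clamp_push (a joint): How far the black head on the grey box is pushed down, in m: 0 = up, 0.013 = bottom; a plain sprung button that is to be left alone.

How it is judged:
By the outcome, as a careful person would: the job done as asked, in the order asked, and still so for the second after the job is handed in, with the robot touching nothing.
It also fails if it takes over 43 s, if anything falls off the work surface, if the arm or the gripper's body presses on something with over 40 N, if the wrist force passes 120 N, or if a joint passes its speed limit or range.

## Working session

There is one attempt and no reset: what is moved stays moved. The work goes in short steps, Python scripts to look and compute and a tool call to move; the robot and the scene stay as the last step left them, time stands still between calls to the robot, and variables do not carry over. Pictures are saved under pics/ and viewed, at most 10 in all, crops included, and the job is handed in when it is done.

Besides the shell and the picture viewer there is one more tool, called as name([rows], argument=value, ...), one row to a line, values as JSON. play_rows: Moves the arm, as the interface text tells. Its arguments: {"type":"object","properties":{"commands":{"type":"array"},"force":{"type":"number"}},"required":["commands"]}

```bash
mkdir -p pics; cat > h.py <<'E'
import numpy as np,cv2
from workcell import bot
def ray(p,uv):
    f=200/np.tan(np.radians(p["fov_y"])/2);K=np.array([[f,0,p["cx"]],[0,f,p["cy"]],[0,0,1]])
    n=cv2.undistortPoints(np.array([[uv]],float),K,np.array(p["D"],float))[0,0]
    R=cv2.Rodrigues(np.array(p["rvec"],float))[0]
    return -R.T@np.array(p["tvec"]).ravel(),R.T@np.array([n[0],n[1],1])
def onz(p,uv,z):
    c,d=ray(p,uv);return c+d*(z-c[2])/d[2]
def red(im):
    h=cv2.cvtColor(im,cv2.COLOR_BGR2HSV)
    m=(((h[...,0]<8)|(h[...,0]>172))&(h[...,1]>130)&(h[...,2]>60)).astype(np.uint8)
    n,l,s,c=cv2.connectedComponentsWithStats(m)
    return m,[(s[i].tolist(),c[i].round(1).tolist()) for i in range(1,n) if s[i,4]>40]
E
python3 - <<'E'
from h import *
print(bot.read_state())
for n in("top","side","wrist"):
    p=bot.camera_params(n);im=bot.read_camera(n);cv2.imwrite(f"pics/{n}0.png",im)
    print(n,p)
    for s,c in red(im)[1]: print(s,c,onz(p,c,.102))
a=[cv2.imread(f"pics/{n}0.png") for n in("top","side")]
cv2.imwrite("pics/both.png",cv2.resize(np.vstack(a),(480,600)))
E
```

```text
{'time': 0.0, 'q': array([-1.13688890e+00,  2.64782746e-01,  1.60536798e+00, -1.70318462e-05,
        1.27367630e+00, -3.69106116e-02]), 'joint_vel': array([-0.00073863,  0.00183165,  0.00025704,  0.00067403,  0.00127984,
        0.00100966]), 'joint_torque': array([-2.16964036e-03, -5.15121174e+01, -3.67316508e+01,  6.50673269e-05,
        1.29159409e-02,  2.27024697e-05]), 'tool_pos': array([ 0.30589812, -0.60096138,  0.25494525]), 'tcp_rot': array([-3.05281559e+00, -7.32244854e-01,  7.16684152e-04]), 'wrist_force': array([-0.38735596, -0.61180796, -0.10989333]), 'torque': array([-0.00465367,  0.01835224, -0.00597629]), 'grip_force': 0.0, 'width': 0.99562733592066}
top {'fov_y': 57.23969416689004, 'cx': 321.42385670411363, 'cy': 202.46020751905127, 'D': array([-0.07088879,  0.        ,  0.        ,  0.        ,  0.        ]), 'rvec': array([ 2.15226636, -2.1074947 ,  0.19311058]), 'tvec': array([-0.02644353,  0.54449886,  0.69059583])}
[623, 65, 17, 69, 532] [632.3, 97.6] [ 0.77584547 -0.67067361  0.102     ]
[378, 223, 22, 21, 268] [388.1, 233.0] [ 0.48066528 -0.13926795  0.102     ]
side {'fov_y': 45.18632341211933, 'cx': 322.53195181385536, 'cy': 205.03989490497437, 'D': array([-0.1506095,  0.       ,  0.       ,  0.       ,  0.       ]), 'rvec': array([ 0.62189385, -2.45106073,  1.40321347]), 'tvec': array([0.44988642, 0.24070632, 0.56528272])}
[333, 71, 53, 9, 89] [360.4, 74.8] [ 0.81774153 -0.8042712   0.102     ]
[422, 83, 151, 28, 345] [499.3, 96.7] [ 0.39447956 -0.80038783  0.102     ]
[367, 186, 22, 22, 383] [377.2, 196.8] [ 0.47332163 -0.1197329   0.102     ]
wrist {'fov_y': 65.50383766608637, 'cx': 320.6431397264903, 'cy': 201.5420512088446, 'D': array([-0.0206538,  0.       ,  0.       ,  0.       ,  0.       ]), 'rvec': array([-2.47319798,  1.51552884,  0.21296736]), 'tvec': array([-0.67546793, -0.03718934,  0.37787013])}
[274, 0, 212, 334, 10499] [380.2, 156.9] [ 0.35760867 -0.63420535  0.102     ]
```

View pics/both.png

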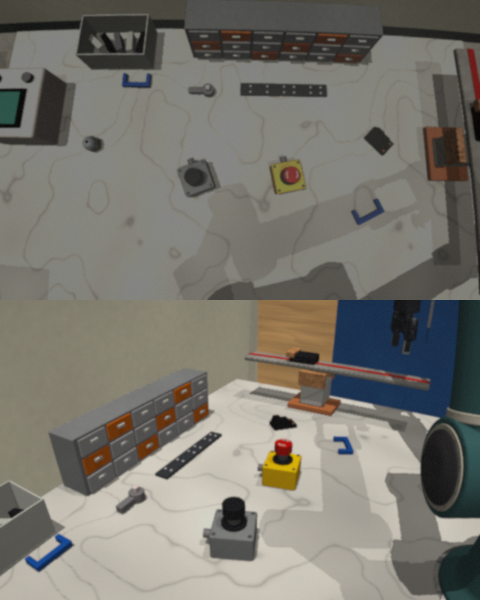

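Red head is at about (0.48, -0.14) on the yellow box. The black one is to its left, around y=+0.03. I'll rise over the ski and go above the red head.

play_rows([
  [[0,0,-0.08,0,0,0,-1],[0,0,-0.16,0,0,0,-1],[0.06,-0.05,-0.16,0,0,0,-0.5],[0.12,-0.11,-0.16,0,0,0,0],[0.18,-0.16,-0.16,0,0,0,0.5],[0.24,-0.22,-0.16,0,0,0,1],[0.3,-0.27,-0.16,0,0,0,1],[0.36,-0.33,-0.16,0,0,0,1]],
], force=40)

```text
time: 0.95
tool_pos: [0.4089, -0.3262, 0.352]
tcp_rot: [-3.055, -0.732, -0.0]
wrist_force: [1.0, 0.0, 0.6]
width: 0.003
grip_force: 0.0
```

play_rows([
  [[0.06,-0.06,0.02,0,0,0,1],[0.12,-0.12,0.05,0,0,0,1],[0.18,-0.17,0.1,0,0,0,1],[0.24,-0.23,0.16,0,0,0,1],[0.24,-0.23,0.18,0,0,0,1],[0.24,-0.23,0.18,0,0,0,1],[0.24,-0.23,0.18,0,0,0,1],[0.24,-0.23,0.18,0,0,0,1]],
])

```text
time: 1.75
tool_pos: [0.475, -0.1409, 0.2458]
tcp_rot: [3.054, 0.731, 0.003]
wrist_force: [-0.7, -0.5, -0.0]
width: -0.001
grip_force: 0.0
```

```bash
cat > m.py <<'E'
from h import *
import sys
s=bot.read_state();p=bot.camera_params("wrist");im=bot.read_camera("wrist");cv2.imwrite(f"pics/{sys.argv[1]}.png",im)
print(s["time"],s["tool_pos"],s["tcp_rot"],s["q"],s["width"],s["wrist_force"])
R=cv2.Rodrigues(s["tcp_rot"])[0];print(R.round(3).tolist())
print("cam",(-cv2.Rodrigues(p["rvec"])[0].T@p["tvec"]).round(3))
for b,c in red(im)[1]: print(b,c,onz(p,c,.102))
E
python3 m.py w1
```

```text
1.75 [ 0.47498279 -0.14087669  0.24579353] [3.05356228e+00 7.31226369e-01 2.68814067e-03] [-3.38284255e-01 -7.41108340e-02  1.99196956e+00 -5.29246197e-04
  1.22137476e+00  7.62611416e-01] -0.0013083186407518348 [-0.68369788 -0.51254889 -0.04421797]
[[0.892, 0.453, 0.002], [0.453, -0.892, -0.001], [0.001, 0.002, -1.0]]
cam [ 0.535 -0.112  0.363]
[302, 163, 46, 49, 1603] [324.2, 186.8] [ 0.48318393 -0.14232675  0.102     ]
```

View pics/w1.png

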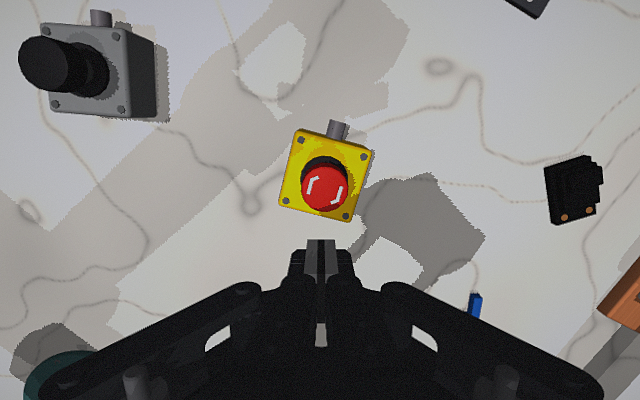

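play_rows([
  [[0.011,0.005,0.06,0,0,0,1],[0.011,0.005,0.12,0,0,0,1],[0.011,0.005,0.17,0,0,0,1],[0.011,0.005,0.19,0,0,0,1],[0.011,0.005,0.197,0,0,0,1],[0.011,0.005,0.203,0,0,0,1],[0.011,0.005,0.21,0,0,0,1],[0.011,0.005,0.21,0,0,0,1]],
])

```text
time: 2.6
tool_pos: [0.4829, -0.1401, 0.1199]
tcp_rot: [3.053, 0.732, 0.005]
wrist_force: [-0.6, -0.5, -0.9]
width: -0.001
grip_force: 0.0
```

play_rows([
  [[0,0,0.004,0,0,0,1],[0,0,0.007,0,0,0,1],[0,0,0.007,0,0,0,1]],
])

```text
time: 2.9
tool_pos: [0.4828, -0.1399, 0.1151]
tcp_rot: [3.053, 0.732, 0.004]
wrist_force: [0.5, -0.4, 3.0]
width: 0.002
grip_force: 1.6
```

```bash
python3 m.py w2
```

```text
2.9 [ 0.48280439 -0.13987303  0.11507698] [3.05321841 0.73245003 0.00380245] [-3.31436010e-01  7.27462090e-02  2.10624942e+00 -2.09792856e-04
  9.59616499e-01  7.68590164e-01] 0.0018299091714952624 [ 0.45943243 -0.40870849  3.04405593]
[[0.891, 0.454, 0.003], [0.454, -0.891, -0.001], [0.002, 0.002, -1.0]]
cam [ 0.543 -0.111  0.232]
[283, 208, 80, 68, 2469] [323.4, 233.3] [ 0.49793441 -0.13549798  0.102     ]
```

View pics/w2.png

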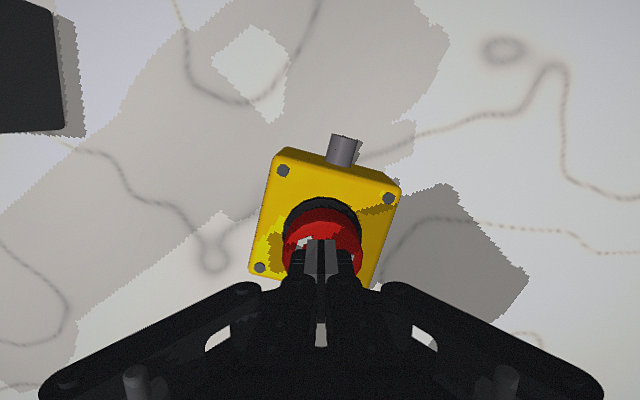

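Fingers are on the head, near (323,250), with 3 N so far. I'll continue down gently.

play_rows([
  [[0,0,0.004,0,0,0,1],[0,0,0.008,0,0,0,1],[0,0,0.008,0,0,0,1]],
])

```text
time: 3.25
tool_pos: [0.4832, -0.14, 0.1136]
tcp_rot: [3.053, 0.733, 0.003]
wrist_force: [-7.2, 1.2, 26.8]
width: -0.002
grip_force: 13.5
```

play_rows([
  [[0,0,0.004,0,0,0,1],[0,0,0.008,0,0,0,1],[0,0,0.008,0,0,0,1]],
])

```text
time: 3.55
tool_pos: [0.4837, -0.1401, 0.1131]
tcp_rot: [3.053, 0.733, 0.003]
wrist_force: [-18.9, 5.6, 55.0]
width: -0.001
grip_force: 27.5
```

Hard stop reached (z ≈ 0.089 at the tips). Lift, open, and look.

play_rows([
  [[0,0,-0.03,0,0,0,1],[0,0,-0.1,0,0,0,0],[0,0,-0.18,0,0,0,-1],[0,0,-0.22,0,0,0,-1],[0,0,-0.22,0,0,0,-1],[0,0,-0.22,0,0,0,-1],[0,0,-0.22,0,0,0,-1]],
])

```text
time: 4.25
tool_pos: [0.4802, -0.1388, 0.2344]
tcp_rot: [-3.053, -0.732, 0.005]
wrist_force: [-0.6, 0.2, -0.1]
width: 0.99
grip_force: 0.0
```

```bash
python3 m.py w3; python3 - <<'E'
from h import *
p=bot.camera_params("side");im=bot.read_camera("side");a=cv2.imread("pics/side0.png")
for i in(a,im):
    for b,c in red(i)[1]:
        if 340<c[0]<420 and c[1]>150: print(b,c)
c=lambda i:cv2.resize(i[150:270,310:450],None,fx=2.8,fy=2.8)
cv2.imwrite("pics/s3.png",np.vstack([np.hstack([c(a),c(im)]),cv2.resize(cv2.imread("pics/w3.png"),(784,260))[:, :784]])[:600])
E
```

```text
4.25 [ 0.48022848 -0.13883893  0.23438843] [-3.05285901 -0.73232779  0.00501182] [-3.31316478e-01 -5.25321023e-02  1.99324447e+00  8.12633378e-05
  1.20471305e+00  7.68582651e-01] 0.990404797358224 [-0.63309891  0.19210291 -0.1497517 ]
[[0.891, 0.454, -0.004], [0.454, -0.891, 0.001], [-0.003, -0.003, -1.0]]
cam [ 0.541 -0.11   0.351]
[302, 168, 47, 50, 1612] [324.2, 192.8] [ 0.48544378 -0.1409275   0.102     ]
[367, 186, 22, 22, 383] [377.2, 196.8]
[367, 191, 22, 22, 399] [377.1, 201.9]
```

View pics/s3.png

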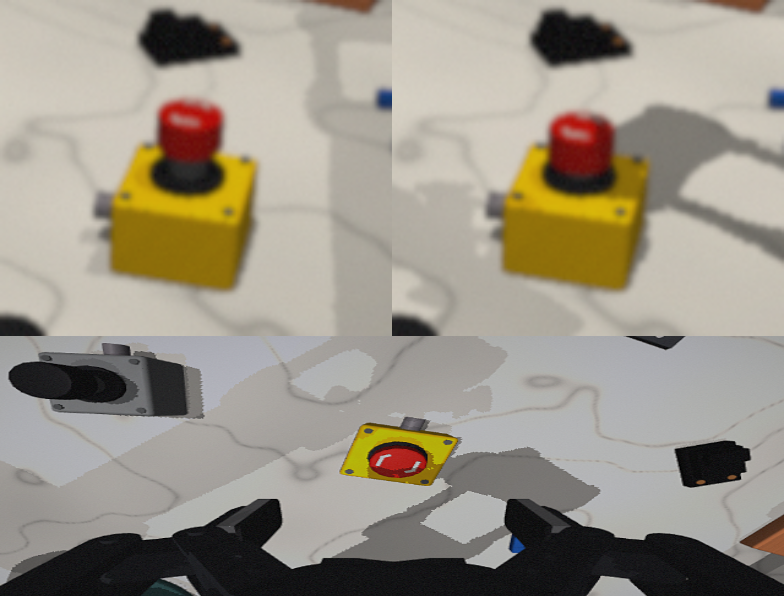

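It has latched: the head sits lower in the side view. Descend around it and pinch.

play_rows([
  [[0.002,0.006,0.07,0,0,0,-1],[0.002,0.006,0.14,0,0,0,-1],[0.002,0.006,0.2,0,0,0,-1],[0.002,0.006,0.24,0,0,0,-1],[0.002,0.006,0.24,0,0,0,-1]],
])

```text
time: 4.85
tool_pos: [0.4796, -0.1404, 0.087]
tcp_rot: [-3.049, -0.731, 0.015]
wrist_force: [0.1, 1.2, -0.5]
width: 0.999
grip_force: 0.0
```

play_rows([
  [[0,0,0,0,0,0,1],[0,0,0,0,0,0,1],[0,0,0,0,0,0,1],[0,0,0,0,0,0,1],[0,0,0,0,0,0,1],[0,0,0,0,0,0,1]],
], force=30)

```text
time: 5.45
tool_pos: [0.4842, -0.1404, 0.0937]
tcp_rot: [-3.053, -0.731, -0.001]
wrist_force: [-2.2, 6.5, 1.5]
width: 0.478
grip_force: 33.2
```

play_rows([
  [[0,0,0,0,0,0.04,1],[0,0,0,0,0,0.08,1],[0,0,0,0,0,0.12,1],[0,0,0,0,0,0.16,1],[0,0,0,0,0,0.2,1],[0,0,0,0,0,0.24,1],[0,0,0,0,0,0.27,1],[0,0,0,0,0,0.27,1]],
])

```text
time: 6.25
tool_pos: [0.4843, -0.1422, 0.0939]
tcp_rot: [3.085, -0.589, 0.001]
wrist_force: [-3.6, 0.1, 3.8]
width: 0.475
grip_force: 33.3
```

```bash
python3 -c "
from h import *
s=bot.read_state();print(s['tool_pos'],s['q'],s['torque'],s['wrist_force'],s['width'],cv2.Rodrigues(s['tcp_rot'])[0].round(3).tolist())"
```

```text
[ 0.48426614 -0.14220662  0.09391916] [-3.34703045e-01  1.06499135e-01  2.11542914e+00 -5.42983208e-04
  9.19119196e-01  1.61382728e+00] [-0.11658756  0.62900412 -0.02157335] [-3.56280672  0.14904408  3.7743917 ] 0.47473825501193306 [[0.93, -0.369, 0.0], [-0.369, -0.93, -0.001], [0.001, 0.0, -1.0]]
```

play_rows([
  [[0,0,0,0,0,0.015,1],[0,0,0,0,0,0.03,1],[0,0,0,0,0,0.04,1],[0,0,0,0,0,0.04,1],[0,0,0,0,0,0.04,1]],
])

```text
time: 6.75
tool_pos: [0.4848, -0.1427, 0.0934]
tcp_rot: [3.043, -0.776, 0.003]
wrist_force: [-3.0, -3.4, 2.6]
width: 0.484
grip_force: 33.2
```

```bash
python3 -c "
from h import *
s=bot.read_state();R=cv2.Rodrigues(s['tcp_rot'])[0];print(s['tool_pos'],s['q'][5],s['torque'],s['wrist_force'],s['width'],27.0-np.degrees(np.arctan2(R[1,0],R[0,0])))"
```

```text
[ 0.48477061 -0.14273075  0.09341969] 1.7362581587198629 [-0.65006203  0.38821085  0.89388256] [-2.99566288 -3.42539101  2.58949529] 0.4835634673552894 55.604848686323976
```

Turn stop reached (0.9 N m reaction). Release, then rise.

play_rows([
  [[0,0,0,0,0,0,-1],[0,0,0,0,0,0,-1],[0,0,0,0,0,0,-1],[0,0,0,0,0,0,-1],[0,0,0,0,0,0,-1],[0,0,0,0,0,0,-1]],
])

```text
time: 7.35
tool_pos: [0.4842, -0.142, 0.0924]
tcp_rot: [-3.042, 0.782, 0.0]
wrist_force: [-0.5, -0.0, 0.7]
width: 1.004
grip_force: 0.0
```

play_rows([
  [[0,0,-0.04,0,0,0,-1],[0,0,-0.1,0,0,0,-1],[0,0,-0.17,0,0,0,-1],[0,0,-0.24,0,0,0,-1],[0,0,-0.24,0,0,0,-1],[0,0,-0.24,0,0,0,-1]],
])

```text
time: 7.95
tool_pos: [0.4851, -0.1423, 0.238]
tcp_rot: [3.043, -0.782, 0.005]
wrist_force: [-0.9, -0.3, -0.8]
width: 1.0
grip_force: 0.0
```

```bash
python3 m.py w4; python3 - <<'E'
from h import *
im=bot.read_camera("side")
for b,c in red(im)[1]:
    if 340<c[0]<420 and c[1]>150: print(b,c)
c=lambda i:cv2.resize(i[150:270,310:450],None,fx=2.8,fy=2.8)
w=lambda n:cv2.resize(cv2.imread(f"pics/{n}.png")[130:250,254:394],None,fx=2.8,fy=2.8)[:250]
cv2.imwrite("pics/s4.png",np.vstack([np.hstack([c(cv2.imread("pics/side0.png")),c(im)]),np.hstack([w("w3"),w("w4")])]))
E
```

```text
7.95 [ 0.48514249 -0.14230332  0.23803714] [ 3.04251795 -0.78198945  0.00534766] [-3.34653423e-01 -4.86517001e-02  1.98264404e+00  1.06764018e-04
  1.20419220e+00  1.73925518e+00] 0.9999353986815588 [-0.85843438 -0.34974592 -0.77808016]
[[0.876, -0.482, 0.003], [-0.482, -0.876, -0.001], [0.003, -0.001, -1.0]]
cam [ 0.544 -0.178  0.355]
[299, 175, 47, 50, 1665] [321.5, 199.3] [ 0.48374422 -0.14511645  0.102     ]
[366, 186, 23, 22, 385] [377.4, 197.1]
```

View pics/s4.png

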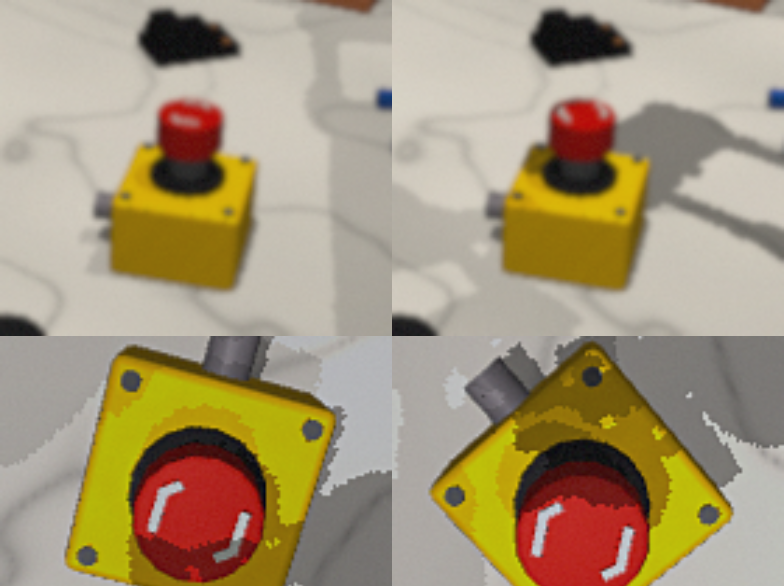

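The head is back up (side centroid row 197.1, against 196.8 at the start). Its marks turned with the gripper relative to the box.

```bash
python3 -c "
from workcell import bot
print(bot.finish_job())"
```

```text
the job is handed in; nothing more can be done
None
```

The red stop was pressed to its hard stop and latched, turned clockwise to its limit and released; it popped back up, the black button was not touched, and the job was handed in at about 8 s.

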